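Open the combination padlock and present it to the barcode reader

TASK

Unlock the combination padlock lying in the grey cradle: turn its dial clockwise until the white mark meets the red mark and the shackle clicks out a little, then pull the shackle out as far as it goes, the lock staying in the cradle. Then lift the open lock out and finish holding it, still and level with dial up and shackle out, its underside barcode centred about 10 cm above the barcode reader's window; do not put it down or let go. Leave the tape measure, blue wheel and green gear alone.

Things in the scene. Friction and masses are not known exactly. Their poses are not given: they have to be found in the camera images.
- padlock_center (a point): Centre of the loose steel padlock's case, half-way up. Case 64 (own x) x 60 (own y) x 28 mm (z), lying on its back in the cradle, underside 24 mm above the table; whole lock 0.3 to 0.5 kg. Own -x points out along the shackle, roughly to the robot; +z up, out of the dial face. Grip it across its 60 mm width (own y) at the middle of the long sides, below the dial
- barcode (a point): Centre of the barcode label on the case's underside, 14 mm under padlock_center; same axes as the lock
- dial_grip (a point): Centre of the black grip bar on the dial, on the dial's axis (middle of the case), 28.5 mm above padlock_center. Bar 38 mm long (own x), 12 wide (own y), 18 high (9 mm above and 9 below this point); right under it a 44 mm disc. The white mark runs along the top of the bar's own -x end. Grip the bar across its width
- dial (a joint): Angle of the dial (rad), positive counter-clockwise from above; 0 = white mark on red mark = notch. Starts at 0.5 to 1.3: turn clockwise (value falls). Turns with about 0.05 N m. Near the notch (from about 0.15 down) a spring clicks the shackle out 6 mm, and its pin then catches the dial; an end stop bars it at -0.15
- shackle_bow (a point): Middle of the cross bar of the bright U-shaped shackle: round bar 9 mm thick, legs 55 mm apart outside (37 inside), rounded over the last 16 mm; 46 mm out from the case when shut, 38 mm above the table, axes as the lock. Grip across both legs (55 mm) or pinch the cross bar. Below it is bare table, except between the legs within 11 mm of the case (cradle block, 44 mm high)
- shackle (a joint): How far the shackle is out of the case (m), along the lock's own -x: 0 shut, about 0.006 after the click, 0.018 fully out. Pulls with about 2 N and stays where it is left; blocked near 0 while the dial is off its notch
- cradle: Grey cradle fixed to the table, 88 x 75 mm on an 88 x 96 x 4 mm foot plate; origin under its centre on the table, axes as the lock in it. Nest floor 24 mm up; end walls at own x = +-38 mm, to 44 (front, 24 mm wide) and 38 mm above the table; black cheeks at the case's corners (own x = +-24 to 36), to 34 mm up, 7.5 mm out from the case. The lock has 1.5 mm play and lifts straight up
- scanner: Black flat barcode reader fixed to the table, 120 x 110 x 30 mm, origin under its centre on the table
- scanner_window (a point): Centre of the reader's dark upward window (72 x 62 mm, red cross lines), 30.5 mm above the table
- tape_measure_mid (a point): Centre of a loose black tape measure with a yellow ring, 35 x 73 x 52 mm, a bystander
- wheel_blue_mid (a point): Centre of a loose blue wheel lying flat, 52 mm across, 21 mm high, a bystander
- gear_green_mid (a point): Centre of a loose green gear lying flat, 71 mm across, 12 mm high, a bystander
- padlock: The padlock: origin at the middle of the case's underside, axes as padlock_center. A short red mark on the case's top face at its -x edge is the dial's index

How it is judged:
By the outcome, as a careful person would: the job done as asked, in the order asked, and still so for the second after the job is handed in, while the arm keeps its last pose, push and grip.
It also fails if it takes over 58 s, if anything falls off the work surface, if the arm or the gripper's body presses on something with over 40 N, if the wrist force passes 120 N, or if a joint passes its speed limit or range.

ROBOT

A 6-joint arm with a two-finger parallel gripper is mounted at the origin on a cart in front of the work surface, level with it; the furniture and walls round the work are solid. World frame = base frame: x ahead of the robot, y to its left, z up, the work surface at z = 0. Lengths are in m, angles in rad, forces in N, time in s.
With the tool pointing down it reaches from about 0.425 to 0.95 m from the base axis. Payload 3.5 kg.
Tool frame: the origin (TCP) lies at the very end of the fingers, on their centre line; the grasp point (between the pads) lies 19 mm behind it; z points along the fingers, y is the line along which they close (so a half turn about z gives the same grasp; the last joint's range is limited). The gripper opens to 85 mm and grips with 20 to 120 N. Pads are 22 mm wide; open, the fingers measure 114 mm over their backs; the gripper's body (76 mm by 85 mm) begins 54 mm behind the grasp point. The pads swing forward as they close: fully open they stand 13 mm farther back than shut.
Start: joints at [-1.377, 0.286, 1.577, -0, 1.279, -0.15], TCP at [0.228, -0.635, 0.231] pointing down, gripper open.
Joint ranges: [-2.77, 2.77], [-0.9, 2.22], [0.21, 2.48], [-1.53, 4.67], [0.24, 2.81], [-2.84, 2.84]. Speed limits (rad/s): [2.79, 2.79, 3.14, 3.14, 3.14, 3.14].

INTERFACE

Orientations are given as a unit quaternion [x, y, z, w].
In Python, from plant import manip, viewer gives the robot as it stands.
- The arm moves only by the tool carry_out, never from a script. Its argument "commands" is a list that holds one entry, the list of rows, each a list of 6 numbers: the shift along the tool's x, y, z in mm, then the turn, a rotation vector about the tool's x, y, z in rad. In form: [[[tx, ty, tz, ax, ay, az], ...]]. A call has 1 to 12 rows; each row shifts and turns the commanded pose from where the row before left it, along the tool's axes as they then stand; what a row does not reach is not made up. A row lasts 1/8 s, in which the tool goes at most 62.5 mm and 10.7 degrees, less where a joint would pass 70% of its speed; a pose out of reach is approached as far as the arm can. A call with a gripper value outside its range is refused whole. "grip" is the finger opening in mm, from 0 to 85.4, set as the call begins (left out, the last holds). The fingers move at their own pace and stop on an object; "grip_force" is the grip in N (left out, the last holds). Time passes only in rows, so rows that do not move let the fingers close. It gives the time, the measured TCP pose, the force, the opening and the grip force at its end, in the units of the state.
- manip.read_state(): the state, without advancing time (a new reading comes with each control period).
- viewer.grab_frame(name): name is "side" or "top"; returns the picture (384x512x3 uint8, blue, green, red); there is no depth.
- viewer.get_calibration(name): a dict with "fovy" (degrees; the focal length in pixels is half the picture's height over the tangent of half this angle, whatever the lens; pixels are square), "cx", "cy" (the principal point, pixels), "k1" (the pictures are not rectified: a ray, as slopes to the right and down, at radius r is drawn at 1 + k1 r^2 times it, then the intrinsics apply), "R" (3x3) and "t" (3): a world point X has camera coordinates R X + t. Camera axes: x right, y down, z forward; pixel columns grow to the right and rows downward; lengths in m; the calibration is good to about 2 mm. A picture is of the moment at which its call begins. get_calibration takes no time and is no camera call.
- manip.sign_off(): hands the job in; it is judged then, once.
The state is a dict: "time_s": time; "joints": joint angles; "qd": joint speeds; "tau": joint torques, N m; "tcp_pos": TCP position; "eef_rot": TCP orientation; "force": force on the tool from outside, world axes, zero at the start; "torque": the same for the moment, N m; "opening": finger opening in m; "finger_force": force on a finger pad.
Only numpy, scipy, OpenCV 4.12 (cv2) and the standard library are available. Lean on these libraries where they do the work, as an engineer would, in place of code of your own. Each camera call takes 0.05 s, during which the arm holds its last target. There are 200 camera calls.

## Working session

There is one attempt and no reset: what is moved stays moved. The work goes in short steps, Python scripts to look and compute and a tool call to move; the robot and the scene stay as the last step left them, time stands still between calls to the robot, and variables do not carry over. Pictures are saved under pics/ and viewed, at most 10 in all, crops included, and the job is handed in when it is done.

Besides the shell and the picture viewer there is one more tool, called after ">>>" as name([rows], argument=value, ...), one row to a line, values as JSON. carry_out: Moves the arm, as the interface text tells. Its arguments: {"type":"object","properties":{"commands":{"type":"array","items":{"type":"array","items":{"type":"array","items":{"type":"number"}}}},"grip":{"type":"number"},"grip_force":{"type":"number"}},"required":["commands"]}

```bash
mkdir -p pics; python3 - <<'E'
from plant import manip, viewer
import cv2
for n in("top","side"):
    cv2.imwrite(f"pics/{n}0.png",viewer.grab_frame(n)); c=viewer.get_calibration(n); print(n,c)
print(manip.read_state())
E
```

```text
top {'fovy': 50.019810932528976, 'cx': 257.902636937471, 'cy': 192.58722027804876, 'k1': -0.02795527295593914, 'R': array([[ 0.00974998, -0.99993815, -0.00535075],
       [-0.97493884, -0.00831658, -0.22231755],
       [ 0.2222593 ,  0.00738425, -0.97495963]]), 't': array([-0.0156817 ,  0.53196458,  1.33210935])}
side {'fovy': 48.68864383683793, 'cx': 261.25326013112027, 'cy': 191.09872236544172, 'k1': -0.06258321589751412, 'R': array([[-0.96074278, -0.27704528, -0.01480608],
       [-0.16042905,  0.59829426, -0.78505191],
       [ 0.22635332, -0.75185763, -0.619253  ]]), 't': array([0.48871784, 0.16926259, 1.17989543])}
{'time_s': 0.1, 'joints': array([-1.37702183e+00,  2.87095995e-01,  1.57799697e+00, -1.31105342e-06,
        1.27860995e+00, -1.49978354e-01]), 'qd': array([-0.00051189, -0.00175578, -0.00396048, -0.00197868,  0.00125175,
       -0.00116106]), 'tau': array([ 8.29489836e-04, -4.07298446e+01, -2.93699098e+01, -1.63915074e-04,
        3.42351414e-03,  8.61306376e-06]), 'tcp_pos': array([ 0.22741848, -0.63491849,  0.2300911 ]), 'eef_rot': array([ 9.85264993e-01,  1.71031520e-01, -2.37309412e-05, -1.05486700e-03]), 'force': array([-0.64956879, -0.4996307 ,  0.35352298]), 'torque': array([-0.00410197, -0.00608988, -0.01557092]), 'finger_force': 0.0, 'opening': 0.08554689159013111}
```

View pics/top0.png

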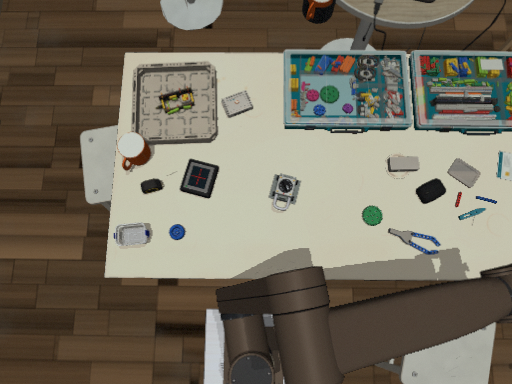

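View pics/side0.png

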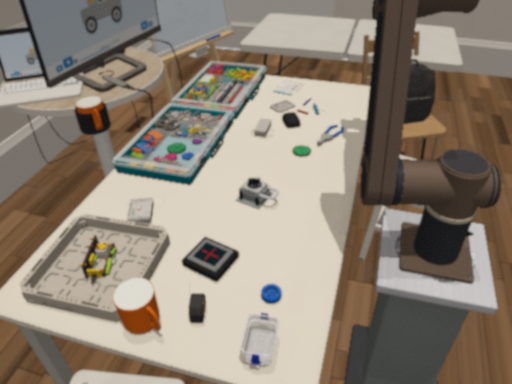

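Top view: lock at about (285,190), shackle toward (280,205); scanner at (200,178). Side view: lock at (257,191), scanner at (211,258). Next I zoom in on both.

```bash
cat > h.py <<'E'
from plant import manip, viewer
import cv2, numpy as np
from scipy.spatial.transform import Rotation as Ro
C={n:viewer.get_calibration(n) for n in("top","side")}
def f(n): return 192/np.tan(np.radians(C[n]['fovy']/2))
def proj(n,X):
    c=C[n]; p=np.atleast_2d(X)@c['R'].T+c['t']; s=p[:,:2]/p[:,2:]
    s=s*(1+c['k1']*(s**2).sum(1,keepdims=True)); return s*f(n)+[c['cx'],c['cy']]
def back(n,uv,z):
    "pixel -> world point on plane z"
    c=C[n]; d=(np.array(uv,float)-[c['cx'],c['cy']])/f(n); s=d.copy()
    for _ in range(20): s=d/(1+c['k1']*(s@s))
    r=c['R'].T@np.r_[s,1]; o=-c['R'].T@c['t']; return o+r*(z-o[2])/r[2]
def crop(img,x,y,w,h,k): return cv2.resize(img[y:y+h,x:x+w],None,fx=k,fy=k,interpolation=cv2.INTER_CUBIC)
E
python3 - <<'E'
from h import *
t=cv2.imread("pics/top0.png");s=cv2.imread("pics/side0.png")
a=np.hstack([crop(t,260,165,50,50,8)[:300*2],crop(s,232,167,50,50,8)])
b=np.hstack([crop(t,175,153,50,50,4),crop(s,180,230,60,50,4)]); b=cv2.copyMakeBorder(b,0,0,0,800-b.shape[1],cv2.BORDER_CONSTANT)
cv2.imwrite("pics/z0.png",np.vstack([a,b]))
E
```

```text
(no output)
```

View pics/z0.png

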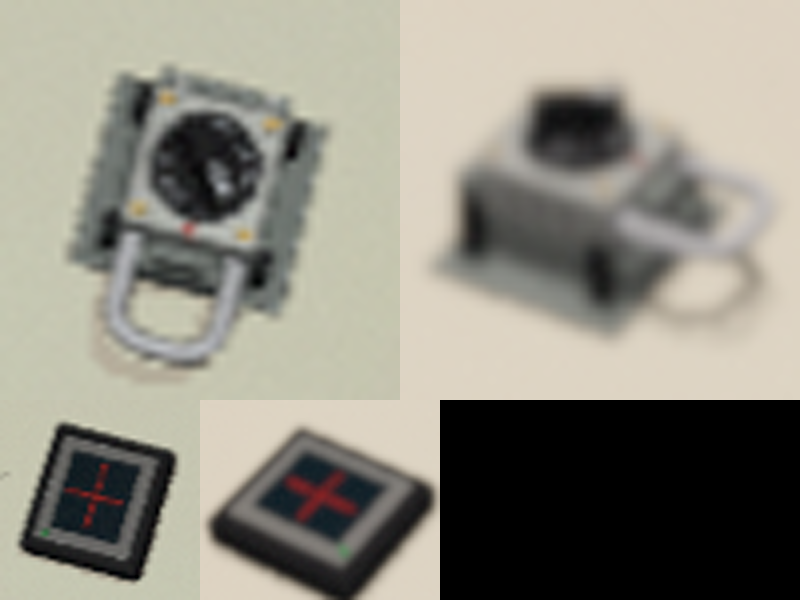

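```bash
python3 - <<'E'
from h import *
o=lambda x,y,ox,oy,k:((x+.5)/k-.5+ox,(y+.5)/k-.5+oy)
T=lambda x,y:o(x,y,260,165,8)
P=[back("top",T(x,y),.052) for x,y in((167,98),(273,125),(137,210),(243,235))]
P=np.array(P);c=P.mean(0);print("screws",P[:,:2],c)
red=back("top",T(189,229),.052);print("red",red)
d=(P[0]+P[1]-P[2]-P[3])/2; d2=(P[0]+P[2]-P[1]-P[3])/2
print("x yaw",np.arctan2(d[1],d[0]),np.linalg.norm(d),"y",np.arctan2(-d2[0],d2[1]),np.linalg.norm(d2))
for q in((130,235),(237,262),(170,349)): print("leg",back("top",T(*q),.038))
S=lambda x,y:o(x-400,y,232,167,8)
for q in((465,172),(618,210),(680,140)): print("side case corner",back("side",S(*q),.052))
print("red side",back("side",S(640,158),.052))
# scanner
print("win top",back("top",o(93,496,175,153,4),.0305),"side",back("side",o(320-200,491-400,180,230,4),.0305))
print("win top fixed",back("top",o(93,96,175,153,4),.0305))
yaw=np.arctan2(d[1],d[0])
t=cv2.imread("pics/top0.png");s=cv2.imread("pics/side0.png")
def cc(img,x,y,k=20,n=20):
    g=crop(img,x,y,n,n,k).astype(float); return np.clip((g-20)*2.2,0,255).astype(np.uint8)
cv2.imwrite("pics/dial0.png",np.hstack([cc(t,275,175),cc(s,244,174)]))
E
```

```text
screws [[ 0.59004315 -0.08753084]
 [ 0.57846743 -0.13286887]
 [ 0.54061509 -0.07464412]
 [ 0.53009546 -0.11966153]] [ 0.55980528 -0.10367634  0.052     ]
red [ 0.53251318 -0.09673623  0.052     ]
x yaw -0.2607365621606275 0.05061063552475897 y -0.23983154373832888 0.04650889670631433
leg [ 0.5328343  -0.07218531  0.038     ]
leg [ 0.52137193 -0.11801366  0.038     ]
leg [ 0.48322625 -0.08922176  0.038     ]
side case corner [ 0.59877732 -0.07009696  0.052     ]
side case corner [ 0.53382939 -0.06265296  0.052     ]
side case corner [ 0.52259037 -0.11196629  0.052     ]
red side [ 0.5347195  -0.09658153  0.052     ]
win top [0.25181844 0.18529203 0.0305    ] side [0.59774266 0.19541873 0.0305    ]
win top fixed [0.59414088 0.19952574 0.0305    ]
```

View pics/dial0.png

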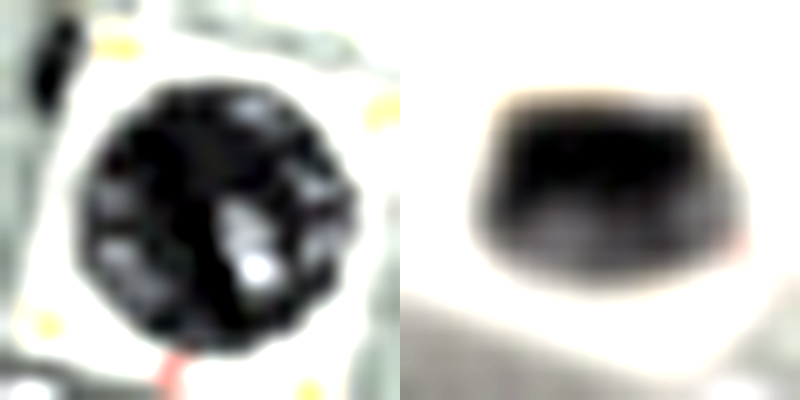

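```bash
python3 - <<'E'
from h import *
o=lambda x,y:((x+.5)/20-.5+275,(y+.5)/20-.5+175)
a=back("top",o(235,215),.0755);b=back("top",o(260,270),.0755)
print(a,b); c=np.array([.5598,-.1037]); yaw=-.25
for v in(b[:2]-a[:2],b[:2]-c,(a+b)[:2]/2-c): print(v,np.arctan2(v[1],v[0])-(yaw+np.pi)+0, )
# overlay bar hypotheses on enhanced crop
t=cv2.imread("pics/top0.png");s=cv2.imread("pics/side0.png")
R=lambda q:np.array([[np.cos(q),-np.sin(q)],[np.sin(q),np.cos(q)]])
rows=[]
for n,img,x0,y0 in(("top",t,275,175),("side",s,244,174)):
  r=[]
  for ang in(.5,.75,1.0):
    g=np.clip((crop(img,x0,y0,20,20,13).astype(float)-20)*1.8,0,255).astype(np.uint8)
    for z in(.0575,.0755):
        X=np.array([[-19,-6],[-19,6],[19,6],[19,-6]])*.001@R(yaw+ang).T+c
        uv=proj(n,np.c_[X,np.full(4,z)]); p=((uv-[x0,y0]+.5)*13-.5).astype(int)
        cv2.polylines(g,[p],True,(0,255,0) if z>.07 else (255,0,0),1)
    r.append(g)
  rows.append(np.hstack(r))
cv2.imwrite("pics/bar.png",np.vstack(rows))
E
```

```text
[ 0.55449578 -0.10590092  0.0755    ] [ 0.54504093 -0.11003543  0.0755    ]
[-0.00945484 -0.00413451] -5.620951424388895
[-0.01475907 -0.00633543] -5.627714892919078
[-0.01003164 -0.00426817] -5.630915894495169
```

View pics/bar.png

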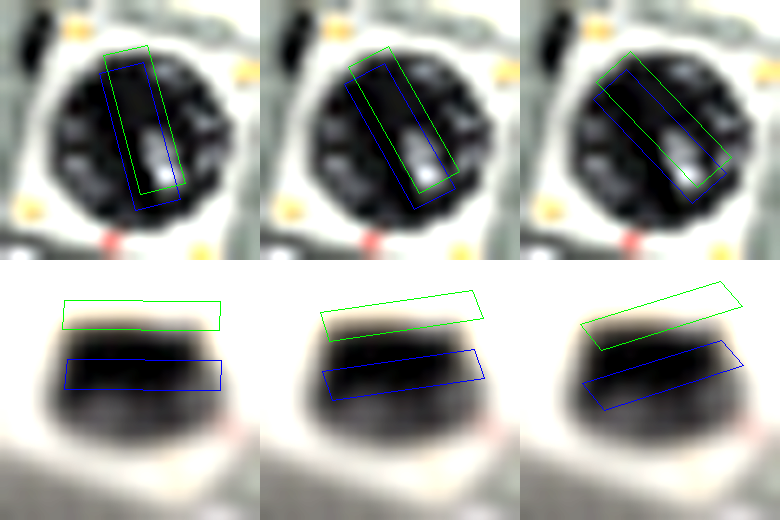

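Two estimates from the top view put the dial at about 0.62–0.65 rad, with the lock at (0.560, -0.104), yaw about -0.25. I'm moving over the dial now.

>>> carry_out([
  [[41,-32.3,0,0,0,0],[41,-32.3,0,0,0,0],[41,-32.3,0,0,0,0],[41,-32.3,0,0,0,0],[41,-32.3,0,0,0,0],[41,-32.3,0,0,0,0],[41,-32.3,0,0,0,0],[41,-32.3,0,0,0,0],[41,-32.3,0,0,0,0],[41,-32.3,0,0,0,0],[41,-32.3,0,0,0,0],[41,-32.3,0,0,0,-0.036]],
], grip=50, grip_force=25)

```text
time_s: 1.6
tcp_pos: [0.5605, -0.103, 0.2309]
eef_rot: [0.982, 0.189, -0.0, -0.0]
force: [-0.3, -0.5, -0.1]
opening: 0.05
finger_force: 0.0
```

>>> carry_out([
  [[0,0,30,0,0,0],[0,0,30,0,0,0],[0,0,30,0,0,0],[0,0,20,0,0,0],[0,0,0,0,0,0],[0,0,0,0,0,0]],
])

```text
time_s: 2.35
tcp_pos: [0.5609, -0.1051, 0.1225]
eef_rot: [0.982, 0.189, 0.001, 0.001]
force: [0.9, 0.2, -0.2]
opening: 0.0503
finger_force: 0.0
```

```bash
cat >> h.py <<'E'
def st():
    s=manip.read_state(); R=Ro.from_quat(s['eef_rot']).as_matrix()
    print('t',round(s['time_s'],2),'tcp',s['tcp_pos'].round(4),'yaw',np.arctan2(R[1,0],R[0,0]).round(3),'z',R[:,2].round(3),'F',s['force'].round(1),'T',s['torque'].round(2),'op',round(s['opening']*1e3,1),'ff',round(s['finger_force'],1),'j6',s['joints'][5].round(2)); return s,R
def delta(p,yaw=None):
    s,R=st(); print('shift mm',(R.T@(np.array(p)-s['tcp_pos'])*1e3).round(1))
    if yaw is not None:
        T=Ro.from_euler('z',yaw).as_matrix()@np.diag([1,-1,-1.]); print('turn',Ro.from_matrix(R.T@T).as_rotvec().round(3))
E
python3 -c "
from h import *
delta([.5598,-.1037,.0595],.38)"
```

```text
t 2.35 tcp [ 0.5609 -0.1051  0.1225] yaw 0.38 z [ 0.002 -0.001 -1.   ] F [ 0.9  0.2 -0.2] T [-0.03 -0.03 -0.  ] op 50.3 ff 0.0 j6 0.83
shift mm [-0.6 -1.8 63. ]
turn [ 0.001 -0.001 -0.   ]
```

>>> carry_out([
  [[-0.6,-1.8,20,0,0,0],[0,0,20,0,0,0],[0,0,13,0,0,0],[0,0,6,0,0,0],[0,0,3,0,0,0],[0,0,0,0,0,0],[0,0,0,0,0,0]],
], grip=36)

```text
time_s: 3.22
tcp_pos: [0.5593, -0.1034, 0.0599]
eef_rot: [0.982, 0.189, 0.0, 0.0]
force: [-0.1, 0.5, -0.5]
opening: 0.0361
finger_force: 0.0
```

>>> carry_out([
  [[0,0,0,0,0,0],[0,0,0,0,0,0],[0,0,0,0,0,0],[0,0,0,0,0,0],[0,0,0,0,0,0],[0,0,0,0,0,0]],
], grip=5)

```text
time_s: 3.98
tcp_pos: [0.5594, -0.1036, 0.0599]
eef_rot: [0.982, 0.189, 0.0, 0.0]
force: [0.1, -0.4, 3.5]
opening: 0.0116
finger_force: 30.4
```

```bash
python3 -c "
from h import *
delta([.5598,-.1037,.0595],.38)"
```

```text
t 3.98 tcp [ 0.5594 -0.1036  0.0599] yaw 0.38 z [ 0.001 -0.001 -1.   ] F [ 0.1 -0.4  3.5] T [-0.3  -0.03  0.02] op 11.6 ff 30.4 j6 0.83
shift mm [0.4 0.2 0.4]
turn [ 0.001 -0.001 -0.   ]
```

>>> carry_out([
  [[0,0,-0.5,0,0,0.06],[0,0,0,0,0,0.06],[0,0,0,0,0,0.06],[0,0,0,0,0,0.06],[0,0,0,0,0,0.06],[0,0,0,0,0,0.06],[0,0,0,0,0,0.06],[0,0,0,0,0,0],[0,0,0,0,0,0]],
])

```text
time_s: 5.1
tcp_pos: [0.5591, -0.1031, 0.0599]
eef_rot: [1.0, -0.02, 0.0, -0.0]
force: [0.3, 0.1, 1.8]
opening: 0.0112
finger_force: 30.2
```

```bash
python3 -c "
from h import *
st()"
```

```text
t 5.1 tcp [ 0.5591 -0.1031  0.0599] yaw -0.04 z [ 0.001  0.    -1.   ] F [0.3 0.1 1.8] T [ 0.03 -0.21 -0.04] op 11.2 ff 30.2 j6 1.25
```

>>> carry_out([
  [[0,0,0,0,0,0.04],[0,0,0,0,0,0.04],[0,0,0,0,0,0.04],[0,0,0,0,0,0.04],[0,0,0,0,0,0.03],[0,0,0,0,0,0],[0,0,0,0,0,0]],
])

```text
time_s: 5.98
tcp_pos: [0.5591, -0.103, 0.0599]
eef_rot: [0.993, -0.115, 0.0, -0.0]
force: [1.9, 2.1, 1.5]
opening: 0.0113
finger_force: 30.2
```

```bash
python3 -c "
from h import *
st()
t=viewer.grab_frame('top');s=viewer.grab_frame('side')
cv2.imwrite('pics/r1.png',np.hstack([crop(t,260,165,50,50,8),crop(s,232,167,50,50,8)]))"
```

```text
t 5.97 tcp [ 0.5591 -0.103   0.0599] yaw -0.23 z [ 0.001  0.001 -1.   ] F [1.9 2.1 1.5] T [ 0.29 -0.38  0.01] op 11.3 ff 30.2 j6 1.44
```

View pics/r1.png

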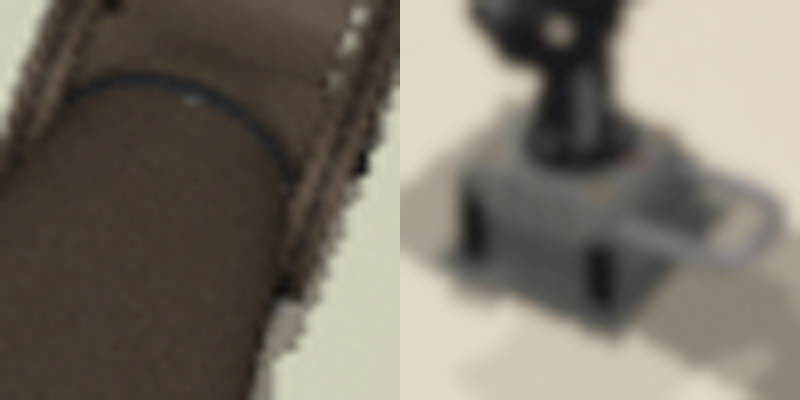

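Side view: the bow moved out (tip from about 775 to 783, lower bend from (720,255) to (735,262)), which suggests the click. I'll turn the last bit to the mark, release, rise and check.

>>> carry_out([
  [[0,0,0,0,0,0.02],[0,0,0,0,0,0],[0,0,0,0,0,0]],
])

```text
time_s: 6.45
tcp_pos: [0.559, -0.1031, 0.0599]
eef_rot: [0.992, -0.125, 0.0, -0.0]
force: [1.7, 3.9, 2.9]
opening: 0.011
finger_force: 30.2
```

>>> carry_out([
  [[0,0,0,0,0,0],[0,0,0,0,0,0],[0,0,-15,0,0,0],[0,0,-30,0,0,0],[0,0,-30,0,0,0],[-40,0,0,0,0,0],[-40,0,0,0,0,0],[-40,0,0,0,0,0],[0,0,0,0,0,0],[0,0,0,0,0,0]],
], grip=40)

```text
time_s: 7.7
tcp_pos: [0.4436, -0.0741, 0.136]
eef_rot: [0.992, -0.125, 0.001, 0.0]
force: [-0.8, -0.4, 0.5]
opening: 0.0401
finger_force: 0.0
```

```bash
python3 -c "
from h import *
delta([.4994,-.0882,.05],-.25)
t=viewer.grab_frame('top');s=viewer.grab_frame('side')
cv2.imwrite('pics/r2.png',np.hstack([crop(t,260,165,50,50,8),crop(s,232,167,50,50,8)]))"
```

```text
t 7.7 tcp [ 0.4436 -0.0741  0.136 ] yaw -0.25 z [ 0.002 -0.001 -1.   ] F [-0.8 -0.4  0.5] T [-0.02  0.   -0.01] op 40.1 ff 0.0 j6 1.43
shift mm [57.3 -0.2 86.2]
turn [ 0.001 -0.003 -0.   ]
```

View pics/r2.png

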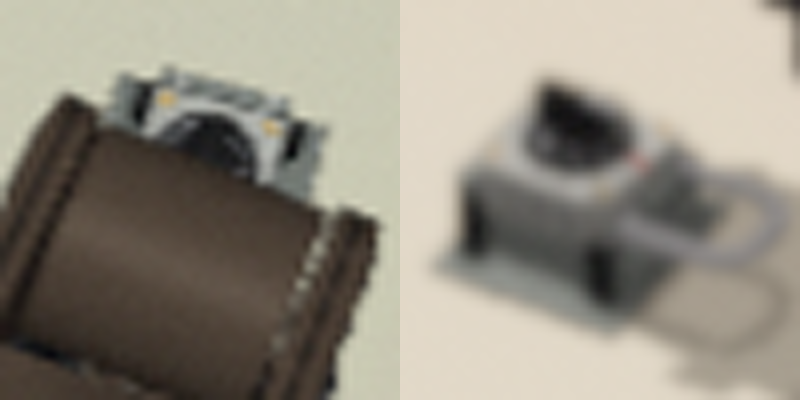

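The side view shows the bow now at about x=790, against 775 when shut, and the bar points at the red mark, so the shackle has clicked. Now I'll grip the legs.

>>> carry_out([
  [[29,0,0,0,0,0],[28.3,-0.2,0,0,0,0],[0,0,30,0,0,0],[0,0,30,0,0,0],[0,0,26,0,0,0],[0,0,18,0,0,0],[0,0,15,0,0,0],[0,0,0,0,0,0],[0,0,0,0,0,0]],
], grip=85)

```text
time_s: 8.93
tcp_pos: [0.499, -0.0879, 0.0166]
eef_rot: [0.992, -0.125, 0.001, 0.0]
force: [0.1, -0.6, -0.6]
opening: 0.0851
finger_force: 0.0
```

>>> carry_out([
  [[0,0,0,0,0,0],[0,0,0,0,0,0],[0,0,0,0,0,0],[0,0,0,0,0,0],[0,0,0,0,0,0]],
], grip=45, grip_force=30)

```text
time_s: 9.55
tcp_pos: [0.4986, -0.0877, 0.0165]
eef_rot: [0.992, -0.125, 0.0, 0.0]
force: [-1.2, 0.9, 5.8]
opening: 0.0539
finger_force: 30.9
```

```bash
python3 -c "
from h import *
st()"
```

```text
t 9.55 tcp [ 0.4986 -0.0877  0.0165] yaw -0.25 z [ 0.001 -0.    -1.   ] F [-1.2  0.9  5.8] T [0.09 0.14 0.05] op 53.9 ff 30.9 j6 1.45
```

>>> carry_out([
  [[-2,0,0,0,0,0],[-2,0,0,0,0,0],[-2,0,0,0,0,0],[-2,0,0,0,0,0],[-2,0,0,0,0,0],[-1,0,0,0,0,0],[0,0,0,0,0,0],[0,0,0,0,0,0]],
])

```text
time_s: 10.55
tcp_pos: [0.4877, -0.0849, 0.0159]
eef_rot: [0.992, -0.125, 0.0, 0.0]
force: [2.3, 0.8, 4.2]
opening: 0.0538
finger_force: 30.9
```

>>> carry_out([
  [[-1,0,0,0,0,0],[0,0,0,0,0,0],[0,0,0,0,0,0]],
])

```text
time_s: 10.92
tcp_pos: [0.4873, -0.0849, 0.0161]
eef_rot: [0.992, -0.125, 0.001, 0.0]
force: [5.0, -0.2, 3.5]
opening: 0.0539
finger_force: 30.9
```

>>> carry_out([
  [[-1,0,0,0,0,0],[0,0,0,0,0,0],[0,0,0,0,0,0]],
])

```text
time_s: 11.3
tcp_pos: [0.4872, -0.0849, 0.0165]
eef_rot: [0.992, -0.125, 0.002, 0.0]
force: [7.5, -1.2, 2.5]
opening: 0.0537
finger_force: 31.1
```

>>> carry_out([
  [[-1,0,0,0,0,0],[0,0,0,0,0,0],[0,0,0,0,0,0]],
])

```text
time_s: 11.68
tcp_pos: [0.4872, -0.0849, 0.0168]
eef_rot: [0.992, -0.125, 0.003, 0.001]
force: [8.6, -1.3, 0.9]
opening: 0.0536
finger_force: 31.4
```

The shackle stopped after about 12 mm of travel with force building, so it is fully out. Next I release it and go to the case.

>>> carry_out([
  [[2,0,0,0,0,0],[0,0,0,0,0,0],[0,0,0,0,0,0],[0,0,-20,0,0,0],[0,0,-30,0,0,0],[0,0,-35,0,0,0],[0,0,0,0,0,0],[0,0,0,0,0,0]],
], grip=85)

```text
time_s: 12.68
tcp_pos: [0.4855, -0.0842, 0.0997]
eef_rot: [0.992, -0.125, -0.001, -0.0]
force: [0.1, 0.4, -0.5]
opening: 0.0851
finger_force: 0.0
```

```bash
python3 -c "
from h import *
delta([.5583,-.1031,.014],-.25)
s=viewer.grab_frame('side')
cv2.imwrite('pics/r3.png',crop(s,232,167,50,50,8))"
```

```text
t 12.68 tcp [ 0.4855 -0.0842  0.0997] yaw -0.25 z [-0.002  0.001 -1.   ] F [ 0.1  0.4 -0.5] T [-0.06  0.01  0.  ] op 85.1 ff 0.0 j6 1.44
shift mm [75.4  0.3 85.6]
turn [-0.     0.002 -0.   ]
```

View pics/r3.png

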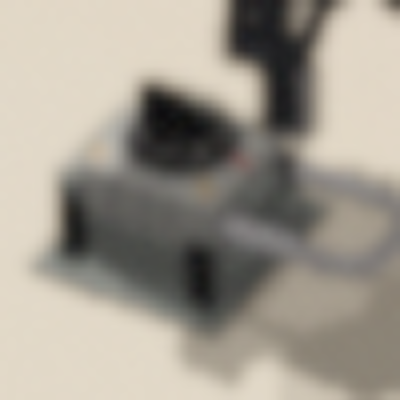

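The shackle is clearly further out (the bow now runs past the crop edge) and the lock is still seated in the cradle.

>>> carry_out([
  [[25,0.3,0,0,0.002,0],[25,0,0,0,0,0],[25.4,0,0,0,0,0],[0,0,0,0,0,0],[0,0,30,0,0,0],[0,0,25,0,0,0],[0,0,15,0,0,0],[0,0,10,0,0,0],[0,0,5,0,0,0],[0,0,0,0,0,0],[0,0,0,0,0,0]],
])

```text
time_s: 14.1
tcp_pos: [0.5604, -0.1038, 0.0168]
eef_rot: [0.992, -0.125, 0.002, 0.0]
force: [-0.5, 0.2, 0.4]
opening: 0.085
finger_force: 0.0
```

```bash
python3 -c "
from h import *
delta([.5583,-.1031,.014],-.25)"
```

```text
t 14.1 tcp [ 0.5604 -0.1038  0.0168] yaw -0.25 z [ 0.003 -0.001 -1.   ] F [-0.5  0.2  0.4] T [ 0.    0.01 -0.07] op 85.0 ff 0.0 j6 1.46
shift mm [-2.2 -0.2  2.8]
turn [ 0.    -0.004 -0.   ]
```

>>> carry_out([
  [[-2,-0.2,2.5,0,-0.003,0],[0,0,0,0,0,0],[0,0,0,0,0,0]],
])

```text
time_s: 14.48
tcp_pos: [0.5578, -0.1029, 0.0135]
eef_rot: [0.992, -0.125, -0.0, -0.0]
force: [0.5, -0.2, 0.1]
opening: 0.0849
finger_force: 0.0
```

>>> carry_out([
  [[0,0,0,0,0,0],[0,0,0,0,0,0],[0,0,0,0,0,0],[0,0,0,0,0,0],[0,0,0,0,0,0]],
], grip=45, grip_force=60)

```text
time_s: 15.1
tcp_pos: [0.5582, -0.1031, 0.0137]
eef_rot: [0.992, -0.125, -0.0, 0.0]
force: [0.7, -1.1, 2.6]
opening: 0.0597
finger_force: 67.2
```

```bash
python3 -c "
from h import *
st()"
```

```text
t 15.1 tcp [ 0.5582 -0.1031  0.0137] yaw -0.25 z [-0. -0. -1.] F [ 0.7 -1.1  2.6] T [-0.05 -0.03  0.02] op 59.7 ff 67.2 j6 1.46
```

>>> carry_out([
  [[0,0,-3,0,0,0],[0,0,-5,0,0,0],[0,0,-8,0,0,0],[0,0,-12,0,0,0],[0,0,-15,0,0,0],[0,0,-18,0,0,0],[0,0,-18,0,0,0],[0,0,-15,0,0,0],[0,0,-10,0,0,0],[0,0,-5,0,0,0],[0,0,0,0,0,0],[0,0,0,0,0,0]],
])

```text
time_s: 16.6
tcp_pos: [0.5574, -0.1027, 0.1216]
eef_rot: [0.992, -0.125, -0.001, -0.0]
force: [-0.3, -0.0, -4.5]
opening: 0.0589
finger_force: 66.4
```

```bash
python3 - <<'E'
from h import *
for n,(x,y,w,h) in dict(top=(185,163,30,30),side=(190,238,40,40)).items():
    img=cv2.imread(f"pics/{n}0.png")[y:y+h,x:x+w].astype(float)
    red=np.clip(img[...,2]-np.maximum(img[...,0],img[...,1])-40,0,None); yy,xx=np.mgrid[:h,:w]
    uv=(x+(red*xx).sum()/red.sum(), y+(red*yy).sum()/red.sum()); print(n,uv,back(n,uv,.0305))
    # whole reader: dark pixels bounding quad
    m=((img.max(2)<75)|(red>0)).astype(np.uint8); m=cv2.morphologyEx(m,cv2.MORPH_OPEN,np.ones((2,2)))
delta([.5958,.1970,.1202],-.25)
E
```

```text
top (np.float64(198.3769696969697), np.float64(177.0509090909091)) [0.59261696 0.19770483 0.0305    ]
side (np.float64(209.47717842323652), np.float64(253.64671013633668)) [0.59639701 0.19993207 0.0305    ]
t 16.6 tcp [ 0.5574 -0.1027  0.1216] yaw -0.25 z [-0.002  0.001 -1.   ] F [-0.3 -0.  -4.5] T [-0.03 -0.08  0.02] op 58.9 ff 66.4 j6 1.46
shift mm [ -37.  -299.9    1.5]
turn [-0.     0.003 -0.   ]
```

>>> carry_out([
  [[-1.3,-10,0,0,0.003,0],[-2.6,-20,0,0,0,0],[-3.9,-30,0,0,0,0],[-5.2,-40,0,0,0,0],[-6.5,-50,0,0,0,0],[-6.5,-50,0,0,0,0],[-5.2,-40,0,0,0,0],[-3.9,-30,0,0,0,0],[-2.6,-20,0,0,0,0],[-1.6,-11,1.5,0,0,0],[0,0,0,0,0,0],[0,0,0,0,0,0]],
])

```text
time_s: 18.1
tcp_pos: [0.5943, 0.1975, 0.1207]
eef_rot: [0.992, -0.125, 0.001, 0.0]
force: [-0.9, -0.5, -3.9]
opening: 0.0591
finger_force: 66.6
```

```bash
python3 - <<'E'
from h import *
delta([.5938,.1985,.1202],-.25)
t=viewer.grab_frame('top');s=viewer.grab_frame('side')
cv2.imwrite('pics/f_t.png',t);cv2.imwrite('pics/f_s.png',s)
p=proj('side',[.5938,.1985,.15])[0].astype(int);q=proj('top',[.5938,.1985,.15])[0].astype(int);print(p,q)
x,y=p-[35,40]; X,Y=q-[30,40]; print(x,y,X,Y)
cv2.imwrite('pics/f.png',np.hstack([crop(s,x,y,70,80,7),crop(t,X,Y,42,80,7)]))
E
```

```text
t 18.1 tcp [0.5943 0.1975 0.1207] yaw -0.251 z [ 0.001 -0.001 -1.   ] F [-0.9 -0.5 -3.9] T [-0.04 -0.06  0.01] op 59.1 ff 66.6 j6 1.98
shift mm [-0.7 -0.8  0.5]
turn [ 0.001 -0.002 -0.001]
[206 220] [192 167]
171 180 162 127
```

View pics/f.png

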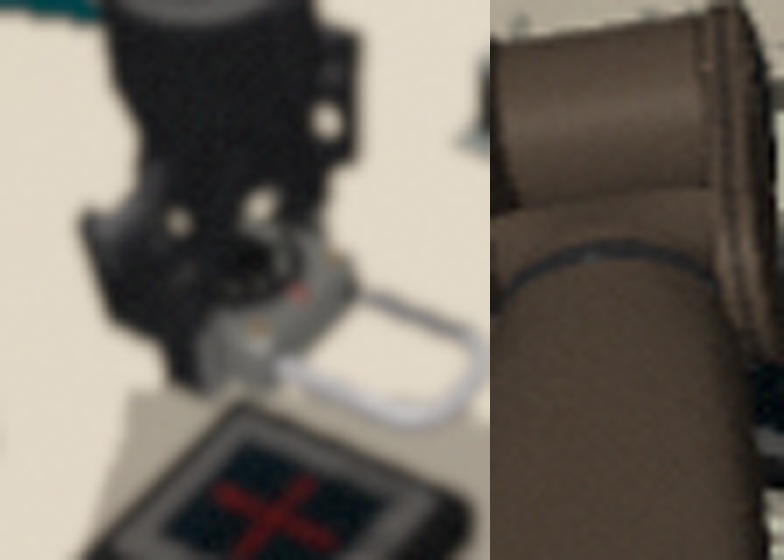

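Lock held level, red mark at crop (300,292), shackle out. I'll cross-check its position from the red mark.

```bash
python3 - <<'E'
from h import *
r=back('side',(171+300.5/7-.5,180+292.5/7-.5),.159); print(r, r+.028*np.array([np.cos(-.25),np.sin(-.25),0]))
E
```

```text
[0.57131447 0.20471354 0.159     ] [0.59844402 0.19778623 0.159     ]
```

>>> carry_out([
  [[-0.5,-0.8,0.4,0,-0.001,0],[0,0,0,0,0,0],[0,0,0,0,0,0],[0,0,0,0,0,0],[0,0,0,0,0,0],[0,0,0,0,0,0]],
])

```text
time_s: 18.95
tcp_pos: [0.5941, 0.1994, 0.1204]
eef_rot: [0.992, -0.125, 0.0, 0.0]
force: [0.6, 0.4, -3.8]
opening: 0.0592
finger_force: 66.6
```

```bash
python3 -c "
from h import *
st(); print(manip.sign_off())"
```

```text
t 18.95 tcp [0.5941 0.1994 0.1204] yaw -0.25 z [ 0.001 -0.    -1.   ] F [ 0.6  0.4 -3.8] T [0.02 0.02 0.03] op 59.2 ff 66.6 j6 1.98
the job is handed in; nothing more can be done
None
```

The padlock is unlocked with its shackle fully out, and the arm is holding it still and level, dial up, about 10 cm above the reader window and centred to within about 3 mm by camera estimate; I handed the job in at about 19 s, and the verdict was not shown.

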